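# Close the cement pot and hold the extractor shutter half open

## Task

The shoe cement is finished with: put the loose red lid on the cement pot so that it sits seated and level and let go of it. Then clear the last fumes: with the fingers on the shutter's black tab, slide the fume extractor's sprung shutter to half of its travel (pointer at the red middle mark) and finish still holding it there, because it springs shut if released. Leave the shoe, the blue bottle and the sole where they are.

Things in the scene. Friction and masses are not known exactly. Their poses are not given: they have to be found in the camera images.
- pot: open round aluminium pot, 90 mm outer and 82 mm inner diameter, in a fixed holder (130 mm square grey plate, low dark collar) screwed to the bench; origin at the centre of the holder's underside on the bench; z up. The rim is 90 mm above the bench. It does not move.
- pot_rim (a point): centre of the pot's mouth, at the height of the rim (90 mm above the bench)
- lid: loose lid, about 0.15 kg, lying right way up on the bench. From below: white plug 72 mm diameter, 8 mm deep (goes inside the pot); red disc 104 mm diameter, 5 mm thick (rests on the rim); black cylindrical knob 24 mm diameter, 32 mm high. Origin at the centre of the plug's underside; z up through the knob, which spans z = 13 to 45 mm.
- lid_seat (a point): centre of the underside of the lid's red disc, 8 mm above the lid's origin; it coincides with the centre of the pot's mouth when the lid is seated
- extractor: fixed green box, 125 mm (x) by 220 mm (y) by 70 mm high, duct stub on its +x side; origin at the centre of its underside on the bench, z up. On top an aluminium shutter plate (80 by 90 mm, top face 76 mm above the bench) slides along the box's +y between two rails (tops 78 mm above the bench), uncovering a black grille. Marks along the top's +x edge: white closed, red half, white open.
- shutter (a joint): travel of the shutter in m: 0 closed (start), 0.080 fully open, 0.040 half. It slides along the extractor's +y axis. A spring pushes it shut with 3 N at closed, rising by 1.2 N per 10 mm to about 8 N at half and 12.6 N fully open.
- tab (a point): upright black tab (its solid is named shutter_c1) with a yellow top, fixed on the shutter plate and moving with it: 16 mm thick along the slide (its y), 36 mm wide (its x), 45 mm high; this point is the centre of its foot on the plate, 76 mm above the bench, z up; its +y is the opening direction. Closed, it stands 50 mm to the -y side of the extractor's origin.
- shoe: bystander: navy shoe on a green last, about 180 mm long, 72 mm wide and 72 mm high; origin at the bottom near its middle, x towards the toe
- bottle: bystander: blue conical plastic bottle, foot 72 mm diameter, 160 mm high; origin at the centre of its underside
- sole: bystander: brown ribbed sole lying flat, 190 mm by 72 mm by 16 mm; origin at the bottom near its middle, x along its length

How it is judged:
By the outcome, as a careful person would: the job done as asked, in the order asked, and still so for the second after the job is handed in, while the arm keeps its last pose, push and grip.
It also fails if it takes over 53 s, if anything falls off the work surface, if the arm or the gripper's body presses on something with over 40 N, if the wrist force passes 120 N, or if a joint passes its speed limit or range.

## Robot

A 7-joint arm with a two-finger parallel gripper is mounted at the origin on the work surface. World frame = base frame: x ahead of the robot, y to its left, z up, the work surface at z = 0. Lengths are in m, angles in rad, forces in N, time in s.
With the tool pointing down it reaches from about 0.35 to 0.9 m from the base axis. Payload 7.2 kg.
Tool frame: the origin (TCP) lies between the finger pads; the fingertips stand manip.finger_overhang ahead of it and the grasp point (between the pads) lies 3 mm ahead of it (manip.finger_overhang is the distance from the TCP to the fingertips, in m); z points along the fingers, y is the line along which they close (so a half turn about z gives the same grasp; the last joint's range is limited). The gripper opens to 88 mm and grips with 3 to 60 N. Pads are 20 mm wide; open, the fingers measure 115 mm over their backs; the gripper's body (75 mm by 178 mm) begins 61 mm behind the grasp point.
Start: joints at [1.275, 0.411, -0.013, 1.596, 0.006, 1.134, -0.082], TCP at [0.141, -0.609, 0.245] pointing down, gripper open.
Joint ranges: [-2.95, 2.95], [-0.29, 1.99], [-1.47, 1.44], [0.14, 2.54], [-1.03, 4.17], [0.13, 1.85], [-2.86, 2.86]. Speed limits (rad/s): [2.39, 2.39, 3.01, 3.01, 3.14, 3.14, 3.14].

## Interface

Orientations are given as a unit quaternion [x, y, z, w].
In Python, from rig import manip gives the robot as it stands.
- The arm moves only by the tool play_rows, never from a script. Its argument "series" is a list of rows, each a list of 2 entries, a list of its own where there are three numbers: the shift along the tool's x, y, z scaled (see below), then the turn about the tool's z scaled (see below). In form: [[[tx, ty, tz], turn], ...]. A call has 1 to 20 rows; each row is the pose to reach, as a shift and turn from the pose commanded when the call began, along the tool's axes at that moment; what a row does not reach only later rows make up. The controller multiplies each number of a shift by 0.25 m and each number of a turn by 90 degrees. A row lasts 1/8 s, in which the tool goes at most 62.5 mm and 10.7 degrees, less where a joint would pass 70% of its speed; a pose out of reach is approached as far as the arm can. A call with a number of a shift or a turn outside -1 to 1 is refused whole. A call with a gripper value outside its range is refused whole. "jaw" is the opening, from 0 (shut) to 1 (fully open), set as the call begins (left out, the last holds). The fingers move at their own pace and stop on an object; "squeeze" is the grip in N (left out, the last holds). Time passes only in rows, so rows that repeat a pose let the fingers close. It gives the time, the measured TCP pose, the force, the opening and the grip force at its end, in the units of the state.
- manip.get_state(): the state, without advancing time (a new reading comes with each control period).
- manip.read_camera(name): name is "scene" or "top" or "wrist"; returns (picture, depth): 480x640x3 uint8, blue, green, red; 480x640 float32, m along the optical axis (not along the pixel's ray), 0 where there is no reading.
- manip.camera_model(name): a dict with "mtx" (3x3 intrinsics, pixels), "position" and "attitude" of the camera in the world; the wrist camera has in their place "hand_eye" (4x4, takes a point from camera to tool coordinates, whose origin is the TCP and whose axes are the flange's). Camera axes: x right, y down, z forward; pixel columns grow to the right and rows downward; lengths in m; the calibration is good to about 2 mm. A picture is of the moment at which its call begins: read the wrist's pose just before it. camera_model takes no time and is no camera call.
- manip.finish_job(): hands the job in; it is judged then, once.
The state is a dict: "time_s": time; "joint_pos": joint angles; "dq": joint speeds; "effort": joint torques, N m; "tcp_pos": TCP position; "orientation": TCP orientation; "force": force on the tool from outside, world axes, zero at the start; "torque": the same for the moment, N m; "opening": opening from 0.0 (shut) to 1.0 (fully open); "grasp_force": force on a finger pad.
Only numpy, scipy, OpenCV 4.12 (cv2) and the standard library are available. Lean on these libraries where they do the work, as an engineer would, in place of code of your own. Each camera call takes 0.05 s, during which the arm holds its last target. There are 200 camera calls.

## Working session

There is one attempt and no reset: what is moved stays moved. The work goes in short steps, Python scripts to look and compute and a tool call to move; the robot and the scene stay as the last step left them, time stands still between calls to the robot, and variables do not carry over. Pictures are saved under pics/ and viewed, at most 10 in all, crops included, and the job is handed in when it is done.

Besides the shell and the picture viewer there is one more tool, called after "Request:" as a command line: name --argument value ..., lists and objects as JSON in quotes. play_rows: Moves the arm, as the interface text tells. Shifts and turns lie within -1 to 1; 1 stands for 0.25 m of shift or 90 degrees of turn. Its arguments: {"type":"object","properties":{"series":{"type":"array","items":{"type":"array"}},"jaw":{"type":"number"},"squeeze":{"type":"number"}},"required":["series"]}

```bash
ls; mkdir -p pics
cat > h.py <<'E'
import numpy as np, cv2
from scipy.spatial.transform import Rotation as R
from rig import manip
def cam(n):
    s=manip.get_state(); p,d=manip.read_camera(n); m=manip.camera_model(n); K=np.array(m["mtx"])
    if "hand_eye" in m:
        T=np.eye(4);T[:3,:3]=R.from_quat(s["orientation"]).as_matrix();T[:3,3]=s["tcp_pos"];T=T@np.array(m["hand_eye"])
    else:
        T=np.eye(4);a=np.array(m["attitude"]);T[:3,:3]=a if a.shape==(3,3) else R.from_quat(a).as_matrix();T[:3,3]=m["position"]
    return p,d,K,T
def ray(K,T,uv,z):
    uv=np.atleast_2d(uv).astype(float);r=np.c_[uv,np.ones(len(uv))]@np.linalg.inv(K).T@T[:3,:3].T
    o=T[:3,3];return o+r*((z-o[2])/r[:,2])[:,None]
def pts(d,K,T):
    v,u=np.mgrid[:480,:640];c=np.stack([(u-K[0,2])/K[0,0]*d,(v-K[1,2])/K[1,1]*d,d],-1)
    return c@T[:3,:3].T+T[:3,3]
E
python3 - <<'E'
from h import *
s=manip.get_state();print({k:np.round(v,3).tolist() for k,v in s.items()},manip.finger_overhang)
p,d,K,T=cam("top");print(manip.camera_model("top"))
q,d2,K2,T2=cam("scene")
np.savez("a.npz",p=p,d=d,K=K,T=T,q=q,d2=d2,K2=K2,T2=T2)
cv2.imwrite("pics/top.png",p);cv2.imwrite("pics/scene.png",q)
E
```

```text
pics
{'time_s': 0.0, 'joint_pos': [1.275, 0.412, -0.013, 1.597, 0.006, 1.134, -0.082], 'dq': [0.0, -0.0, -0.001, -0.0, -0.001, -0.001, 0.001], 'effort': [-0.001, -58.795, 0.641, -29.107, -0.054, 0.018, 0.0], 'tcp_pos': [0.141, -0.608, 0.244], 'orientation': [0.994, 0.114, -0.0, -0.001], 'force': [-0.203, -0.406, -0.04], 'torque': [0.015, -0.033, -0.019], 'grasp_force': 0.0, 'opening': 1.004} 0.022
{'mtx': array([[606.12272669,   0.        , 314.28966481],
       [  0.        , 606.12272669, 231.41154327],
       [  0.        ,   0.        ,   1.        ]]), 'position': array([ 0.30049766, -0.0046157 ,  1.38854876]), 'attitude': array([-0.69861069,  0.7094747 , -0.06647702,  0.0645721 ])}
```

View pics/top.png

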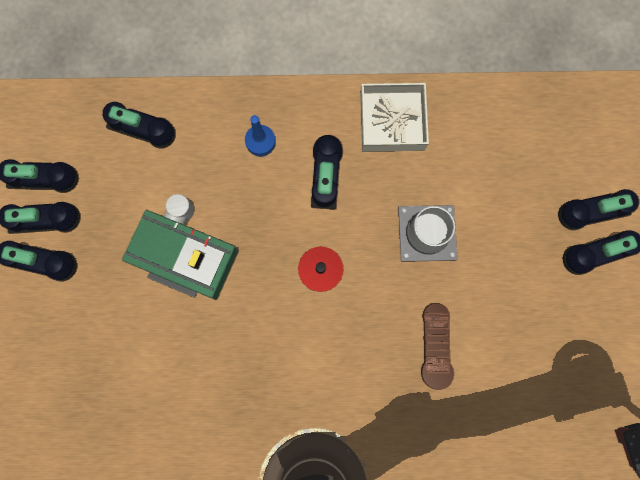

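View pics/scene.png

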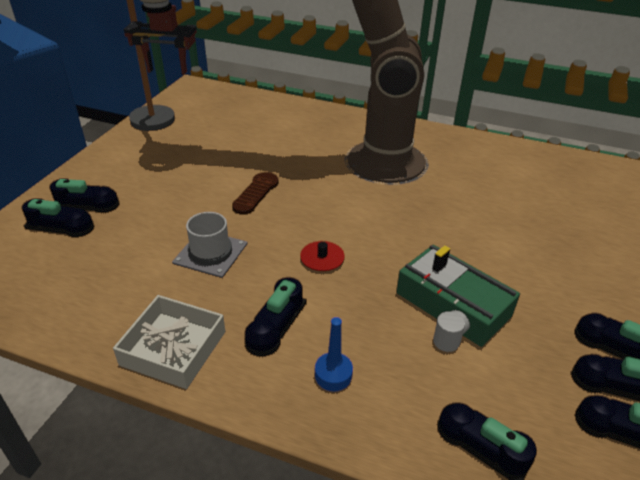

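The top view shows the lid at (320,269), pot mouth at (431,230), extractor at (180,253) and yellow tab top at (196,259). The shoe is at (326,172), bottle at (260,140) and sole at (437,346). The scene view agrees.

Run:
```python
from h import *
a=np.load("a.npz")
def fitc(xy):
    A=np.c_[2*xy,np.ones(len(xy))];s=np.linalg.lstsq(A,(xy**2).sum(1),rcond=None)[0];return s[:2],np.sqrt(s[2]+s[0]**2+s[1]**2)
def big(m,box=None):
    m=m.astype(np.uint8)*255
    if box: k=np.zeros_like(m);k[box[1]:box[3],box[0]:box[2]]=1;m*=k
    return max(cv2.findContours(m,cv2.RETR_EXTERNAL,cv2.CHAIN_APPROX_NONE)[0],key=cv2.contourArea)[:,0]
for n,(P,D,K,T) in dict(top=(a['p'],a['d'],a['K'],a['T']),scene=(a['q'],a['d2'],a['K2'],a['T2'])).items():
    h=cv2.cvtColor(P,cv2.COLOR_BGR2HSV);H,S,V=[h[...,i].astype(int) for i in range(3)]
    W=pts(D,K,T); top=n=="top"
    red=big(((H<6)|(H>174))&(S>160)&(V>90),(280,230,370,310) if top else (290,225,360,285))
    c,r=fitc(ray(K,T,red,.012)[:,:2]);print(n,"lid",c,r)
    yel=(H>20)&(H<35)&(S>170)&(V>100); yc=big(yel,(180,240,215,275) if top else (425,235,460,280))
    w=ray(K,T,yc,.121)[:,:2];rr=cv2.minAreaRect((w*1000).astype(np.float32));print("tab",rr,ray(K,T,yc.mean(0),.121))
    g=(H>60)&(H<90)&(S>80);
    if top:
        z=W[...,2]; bx=np.zeros((480,640),bool);bx[190:310,110:250]=1
        m=bx&(z>.063)&(z<.083); q=W[m][:,:2]; print("ext",cv2.minAreaRect((q*1000).astype(np.float32)),len(q))
        m2=bx&g; gc=big(m2);print("extg",cv2.minAreaRect((ray(K,T,gc,.07)[:,:2]*1000).astype(np.float32)))
    for nm,b in dict(pot=(395,195,465,270) if top else (180,205,240,270)).items():
        bx=np.zeros((480,640),bool);bx[b[1]:b[3],b[0]:b[2]]=1
        z=W[...,2]; m=bx&(z>.08)&(z<.1); q=W[m][:,:2];print("rim pts",len(q),fitc(q),np.median(z[m]))
        mc=cv2.minEnclosingCircle((q*1000).astype(np.float32));print(mc)
    print("lid z",np.median(W[...,2][red[:,1],red[:,0]]),"tabz",np.median(W[...,2][yc[:,1],yc[:,0]]))
```

```text
top lid [ 0.47243952 -0.02275462] 0.05031662374996887Traceback (most recent call last):
  File "<stdin>", line 14, in <module>
  File "<stdin>", line 8, in big
ValueError: max() iterable argument is empty
```

```bash
cat > m.py <<'E'
from h import *
a=np.load("a.npz")
h=cv2.cvtColor(a['p'],cv2.COLOR_BGR2HSV);print(h[255:264:2,190:204:3].tolist())
h=cv2.cvtColor(a['q'],cv2.COLOR_BGR2HSV);print(h[246:262:3,436:450:4].tolist())
def fitc(xy):
    A=np.c_[2*xy,np.ones(len(xy))];s=np.linalg.lstsq(A,(xy**2).sum(1),rcond=None)[0];return s[:2],np.sqrt(s[2]+s[0]**2+s[1]**2)
def big(m,b):
    k=np.zeros((480,640),np.uint8);k[b[1]:b[3],b[0]:b[2]]=255;k[~m]=0
    c=cv2.findContours(k,cv2.RETR_EXTERNAL,cv2.CHAIN_APPROX_NONE)[0]
    return max(c,key=cv2.contourArea)[:,0] if c else None
for n,(P,D,K,T) in dict(top=(a['p'],a['d'],a['K'],a['T']),scene=(a['q'],a['d2'],a['K2'],a['T2'])).items():
    h=cv2.cvtColor(P,cv2.COLOR_BGR2HSV);H,S,V=[h[...,i].astype(int) for i in range(3)]
    W=pts(D,K,T); z=W[...,2]; top=n=="top"
    red=big(((H<6)|(H>174))&(S>160)&(V>90),(280,230,370,310) if top else (290,225,360,285))
    if red is not None: print(n,"lid",fitc(ray(K,T,red,.012)[:,:2]))
    yc=big((H>20)&(H<36)&(S>150)&(V>100),(180,240,215,275) if top else (425,235,460,280))
    if yc is not None:
        w=ray(K,T,yc,.121)[:,:2];print("tab",cv2.minAreaRect((w*1000).astype(np.float32)),"tabz",np.median(z[yc[:,1],yc[:,0]]))
    if top:
        bx=np.zeros((480,640),bool);bx[190:310,110:250]=1
        q=W[bx&(z>.063)&(z<.083)][:,:2]; print("ext",cv2.minAreaRect((q*1000).astype(np.float32)),len(q))
        gc=big((H>60)&(H<90)&(S>80),(110,190,250,310));print("extg",cv2.minAreaRect((ray(K,T,gc,.07)[:,:2]*1000).astype(np.float32)))
    b=(395,195,465,270) if top else (180,205,240,270)
    bx=np.zeros((480,640),bool);bx[b[1]:b[3],b[0]:b[2]]=1
    q=W[bx&(z>.082)&(z<.1)][:,:2];print("rim",len(q),fitc(q),cv2.minEnclosingCircle((q*1000).astype(np.float32)))
E
python3 m.py
```

```text
[[[30, 7, 218], [26, 162, 239], [26, 163, 238], [23, 158, 110], [150, 13, 20]], [[25, 32, 224], [26, 162, 239], [26, 162, 239], [120, 28, 18], [105, 20, 25]], [[26, 140, 236], [26, 161, 239], [26, 163, 234], [75, 21, 24], [23, 11, 94]], [[26, 162, 239], [26, 162, 239], [24, 167, 177], [90, 12, 22], [30, 8, 191]], [[26, 162, 239], [26, 162, 238], [105, 22, 23], [75, 20, 26], [30, 7, 221]]]
[[[39, 76, 94], [16, 127, 142], [24, 185, 176], [19, 138, 148]], [[0, 0, 61], [25, 183, 171], [25, 200, 186], [25, 204, 166]], [[23, 133, 177], [25, 200, 187], [25, 201, 176], [18, 133, 25]], [[22, 195, 47], [24, 206, 162], [20, 193, 29], [75, 32, 32]], [[15, 64, 8], [70, 64, 12], [135, 36, 14], [21, 17, 106]], [[150, 51, 5], [170, 85, 9], [0, 51, 10], [25, 10, 146]]]
top lid (array([ 0.47243952, -0.02275462]), np.float64(0.05031662374996887))
tab ((485.3177185058594, 244.3482208251953), (13.481449127197266, 33.909969329833984), 66.58206939697266) tabz 0.12234671655276219
ext ((532.1527099609375, 278.39385986328125), (221.55154418945312, 183.8287353515625), 66.61565399169922) 5479
extg ((526.48779296875, 338.9971923828125), (109.09526062011719, 81.06133270263672), 66.56400299072266)
rim 297 (array([ 0.55234723, -0.27167713]), np.float64(0.042771719687517036)) ((553.249267578125, -272.3443603515625), 45.608402252197266)
scene lid (array([ 0.47631513, -0.01998555]), np.float64(0.043865767640825976))
tab ((485.85247802734375, 246.41390991210938), (15.931392669677734, 37.30501937866211), 71.6524887084961) tabz 0.12093486528250397
rim 333 (array([ 0.55530403, -0.27002121]), np.float64(0.04285961431302665)) ((556.8253784179688, -269.9940185546875), 48.74845886230469)
```

Request:
play_rows --series '[[[0.91,-0.99,0],0],[[0.91,-0.99,0],0],[[0.91,-0.99,0],0],[[0.91,-0.99,0],0],[[0.91,-0.99,0],0],[[0.91,-0.99,0],0]]' --jaw 1

```text
time_s: 0.85
tcp_pos: [0.3083, -0.313, 0.2447]
orientation: [0.993, 0.116, 0.0, -0.0]
force: [-0.8, -0.4, 0.4]
opening: 1.005
grasp_force: 0.0
```

Request:
play_rows --series '[[[0.91,-0.99,0],0.406],[[0.91,-0.99,0],0.406],[[0.91,-0.99,0],0.406],[[0.91,-0.99,0],0.406],[[0.91,-0.99,0],0.406],[[0.91,-0.99,0],0.406],[[0.91,-0.99,0],0.406],[[0.91,-0.99,0],0.406]]'

```text
time_s: 1.85
tcp_pos: [0.4722, -0.024, 0.2442]
orientation: [0.979, -0.203, -0.001, 0.0]
force: [-0.5, -1.4, 0.5]
opening: 1.0
grasp_force: 0.0
```

```bash
cat >> h.py <<'E'
def delta(w,yaw=None):
    s=manip.get_state();M=R.from_quat(s["orientation"]).as_matrix()
    t=M.T@(np.array(w)-s["tcp_pos"])/.25
    print("t",s["time_s"],"tcp",np.round(s["tcp_pos"],4),"yaw_y",np.degrees(np.arctan2(M[1,1],M[0,1])).round(2),"zax",M[:,2].round(4),"shift",t.round(4),"q",np.round(s["joint_pos"],2))
E
python3 - <<'E'
from h import *
delta([.4725,-.0228,.1])
p,d,K,T=cam("wrist");np.savez("w1.npz",p=p,d=d,K=K,T=T);print(K,T.round(3));cv2.imwrite("pics/w1.png",p)
E
```

```text
t 1.85 tcp [ 0.4722 -0.024   0.2442] yaw_y -113.43 zax [-1.3e-03 -1.0e-04 -1.0e+00] shift [-1.000e-04 -5.200e-03  5.767e-01] q [ 0.37  0.19 -0.48  1.93  0.1   1.05 -2.13]
[[412.81608834   0.         319.17782062]
 [  0.         412.81608834 244.39128766]
 [  0.           0.           1.        ]] [[-0.398 -0.878 -0.266  0.545]
 [-0.917  0.381  0.116 -0.055]
 [-0.     0.29  -0.957  0.384]
 [ 0.     0.     0.     1.   ]]
```

View pics/w1.png

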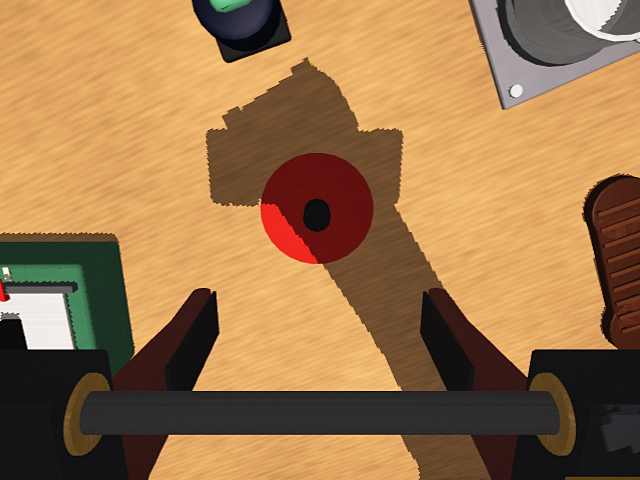

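The wrist view shows the lid disc centred near (317,208) with its knob at (316,215). The pot holder is at upper right, the sole on the right and the extractor at lower left.

Run:
```python
from h import *
a=np.load("w1.npz");P,K,T=a['p'],a['K'],a['T'];D=a['d']
h=cv2.cvtColor(P,cv2.COLOR_BGR2HSV);H,S,V=[h[...,i].astype(int) for i in range(3)]
m=(((H<6)|(H>174))&(S>150)&(V>70)).astype(np.uint8);m[:,:230]=0;m[:,400:]=0;m[290:]=0;m[:130]=0
c=max(cv2.findContours(m,cv2.RETR_EXTERNAL,cv2.CHAIN_APPROX_NONE)[0],key=cv2.contourArea)[:,0]
for z in (.013,):
    print("lid",np.array(cv2.minEnclosingCircle((ray(K,T,c,z)[:,:2]*1000).astype(np.float32))[0]),cv2.fitEllipse((ray(K,T,c,z)[:,:2]*1000).astype(np.float32)))
W=pts(D,K,T)
k=(V<45);k[:190]=0;k[240:]=0;k[:,:295]=0;k[:,340:]=0
print("knob top",np.median(W[k&(W[...,2]>.04)],0),W[...,2][k].max())
q=W[(m>0)];print("disc z",np.median(q[:,2]),q.mean(0))
delta([.4725,-.0228,.1])
```

```text
lid [473.30355835 -20.53412819] ((473.24212646484375, -20.70395278930664), (101.70535278320312, 102.38329315185547), 71.78377532958984)
knob top [ 0.47369755 -0.02085485  0.04436479] 0.38354208840645065
disc z 0.012446306334136237 [ 0.47526754 -0.02155962  0.01392195]
t 1.9 tcp [ 0.472  -0.025   0.2442] yaw_y -113.54 zax [-1.2e-03 -6.0e-04 -1.0e+00] shift [-0.0012 -0.0096  0.577 ] q [ 0.37  0.19 -0.48  1.93  0.1   1.05 -2.13]
```

Request:
play_rows --series '[[[0,-0.013,0.2],0],[[0,-0.013,0.4],0],[[0,-0.013,0.6],0],[[0,-0.013,0.7],0],[[0,-0.013,0.78],0],[[0,-0.013,0.82],0],[[0,-0.013,0.82],0],[[0,-0.013,0.82],0]]'

```text
time_s: 2.9
tcp_pos: [0.4743, -0.0214, 0.0404]
orientation: [0.979, -0.204, 0.001, 0.0]
force: [-0.5, 0.0, -0.6]
opening: 0.999
grasp_force: 0.0
```

Request:
play_rows --series '[[[0,0,0],0],[[0,0,0],0],[[0,0,0],0],[[0,0,0],0],[[0,0,0],0],[[0,0,0],0],[[0,0,0],0],[[0,0,0],0]]' --jaw 0 --squeeze 30

```text
time_s: 3.9
tcp_pos: [0.4738, -0.021, 0.0396]
orientation: [0.979, -0.204, -0.0, 0.0]
force: [-0.2, -1.1, -0.8]
opening: 0.268
grasp_force: 30.0
```

Request:
play_rows --series '[[[0,0,-0.1],0],[[0,0,-0.25],0],[[0,0,-0.45],0],[[0,0,-0.64],0],[[0.05,0.15,-0.64],0],[[0.1,0.3,-0.64],0],[[0.15,0.45,-0.64],0],[[0.2,0.6,-0.64],0],[[0.25,0.72,-0.64],0],[[0.29,0.796,-0.64],0],[[0.29,0.796,-0.64],0],[[0.29,0.796,-0.64],0],[[0.29,0.796,-0.64],0]]'

```text
time_s: 5.52
tcp_pos: [0.4613, -0.2309, 0.1997]
orientation: [0.979, -0.203, -0.0, -0.0]
force: [0.1, 1.0, -1.9]
opening: 0.265
grasp_force: 30.0
```

Run:
```python
from h import *
delta([.553,-.272,.2])
p,d,K,T=cam("wrist");np.savez("w2.npz",p=p,d=d,K=K,T=T);cv2.imwrite("pics/w2.png",p)
print(manip.get_state()["opening"],manip.get_state()["grasp_force"])
```

```text
t 5.525 tcp [ 0.4613 -0.2309  0.1997] yaw_y -113.37 zax [ 1.e-04  4.e-04 -1.e+00] shift [ 0.4018  0.0055 -0.0013] q [ 0.67  0.3  -0.36  1.89  0.13  0.97 -1.73]
0.26501100044691206 29.999728202819824
```

View pics/w2.png

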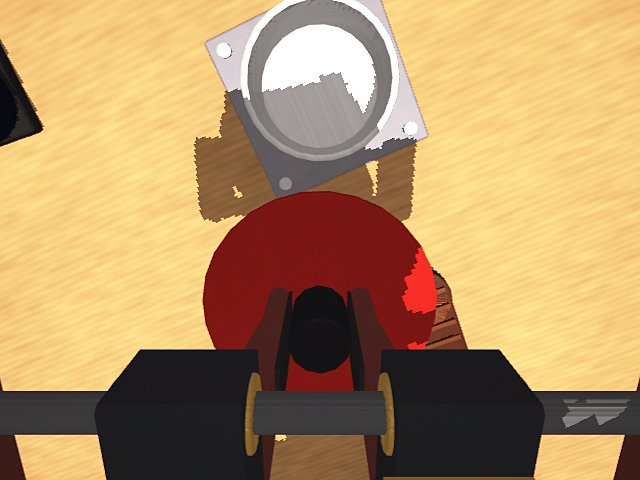

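The wrist view shows the pot mouth at about (320,78) and the held lid with its red disc centred near (320,298), seemingly level. I'll fit both from depth and contours.

Run:
```python
from h import *
from scipy.optimize import least_squares as LS
a=np.load("w2.npz");P,K,T,D=a['p'],a['K'],a['T'],a['d'];W=pts(D,K,T);z=W[...,2]
fit=lambda q,r0:LS(lambda x:np.hypot(q[:,0]-x[0],q[:,1]-x[1])-x[2],[*q.mean(0)[:2],r0],loss='soft_l1',f_scale=.001)
m=(z>.084)&(z<.096);m[180:]=0;m[:,:225]=0;m[:,410:]=0;q=W[m];f=fit(q,.043);e=np.hypot(*(q[:,:2]-f.x[:2]).T)
print("rim depth",f.x,np.median(q[:,2]),len(q),np.percentile(e,[2,50,98]))
# outer rim via contour of z>0.07
k=m.astype(np.uint8);c=np.vstack([x[:,0] for x in cv2.findContours(k,cv2.RETR_EXTERNAL,cv2.CHAIN_APPROX_NONE)[0] if len(x)>40]);c=c[c[:,1]>3]
f=fit(ray(K,T,c,.09),.045);print("rim outer ray",f.x,len(c))
h=cv2.cvtColor(P,cv2.COLOR_BGR2HSV);H,S,V=[h[...,i].astype(int) for i in range(3)]
red=((H<6)|(H>174))&(S>150)&(V>70);red[:185]=0;red[345:]=0;red[:,:195]=0;red[:,445:]=0
n=red&(z>.15);q=W[n];A=np.c_[q[:,:2]-q[:,:2].mean(0),np.ones(len(q))];print("disc plane",np.linalg.lstsq(A,q[:,2],rcond=None)[0])
c=max(cv2.findContours(n.astype(np.uint8),cv2.RETR_EXTERNAL,cv2.CHAIN_APPROX_NONE)[0],key=cv2.contourArea)[:,0];c=c[(c[:,1]<335)&((c[:,0]<250)|(c[:,0]>395)|(c[:,1]<270))]
w=ray(K,T,c,.174);f=fit(w,.052);print("lid",f.x,"resid",np.abs(f.fun).mean(),"tcp",manip.get_state()["tcp_pos"])
```

```text
rim depth [ 0.55324812 -0.26979197  0.0422473 ] 0.08904695570527932 3797 [0.04045585 0.04217916 0.044673  ]
rim outer ray [ 0.55353716 -0.26990407  0.04422041] 382
disc plane [ 0.0732053  -0.03292939  0.17476605]
lid [ 0.46214576 -0.23029732  0.05072484] resid 0.0001803210752279397 tcp [ 0.46131449 -0.23109554  0.19972247]
```

Request:
play_rows --series '[[[0.1,0,0],0],[[0.2,0,0],0],[[0.3,0,0],0],[[0.37,0,0],0],[[0.398,0,0],0],[[0.398,0,0.05],0],[[0.398,0,0.12],0],[[0.398,0,0.18],0],[[0.398,0,0.22],0],[[0.398,0,0.25],0],[[0.398,0,0.265],0],[[0.398,0,0.28],0],[[0.398,0,0.29],0],[[0.398,0,0.3],0],[[0.398,0,0.3],0]]'

```text
time_s: 7.45
tcp_pos: [0.5523, -0.272, 0.1246]
orientation: [0.979, -0.204, -0.0, 0.0]
force: [-0.0, 0.1, -1.9]
opening: 0.265
grasp_force: 30.0
```

Run:
```python
from h import *
delta([.5534,-.2699,.1216]);print(manip.get_state()["force"],manip.get_state()["torque"])
```

```text
t 7.45 tcp [ 0.5523 -0.272   0.1246] yaw_y -113.49 zax [-1.e-04 -0.e+00 -1.e+00] shift [ 0.0009 -0.0094  0.0119] q [ 0.61  0.54 -0.32  1.72  0.21  0.91 -1.78]
[-0.01640878  0.06070378 -1.94285621] [ 0.0500725  -0.02976135 -0.03112977]
```

Request:
play_rows --series '[[[0,-0.004,0.004],0],[[0,-0.004,0.008],0],[[0,-0.004,0.012],0],[[0,-0.004,0.012],0]]'

```text
time_s: 7.95
tcp_pos: [0.5528, -0.271, 0.1217]
orientation: [0.979, -0.203, 0.0, 0.0]
force: [0.3, -0.3, -1.3]
opening: 0.267
grasp_force: 30.0
```

Request:
play_rows --series '[[[0,0,0.002],0],[[0,0,0.004],0],[[0,0,0.004],0]]'

```text
time_s: 8.32
tcp_pos: [0.5528, -0.271, 0.1216]
orientation: [0.979, -0.204, 0.0, 0.0]
force: [-3.1, 0.3, 7.3]
opening: 0.261
grasp_force: 30.0
```

Request:
play_rows --series '[[[0,0,0],0],[[0,0,0],0],[[0,0,0],0],[[0,0,0],0],[[0,0,-0.02],0],[[0,0,-0.1],0],[[0,0,-0.3],0],[[0,0,-0.48],0],[[-0.2,0,-0.48],0],[[-0.32,0,-0.48],0],[[-0.32,0,-0.48],0],[[-0.32,0,-0.48],0]]' --jaw 0.8

```text
time_s: 9.82
tcp_pos: [0.48, -0.2395, 0.2412]
orientation: [0.979, -0.204, 0.001, 0.0]
force: [0.3, 0.6, -0.2]
opening: 0.802
grasp_force: 0.0
```

Run:
```python
from h import *
from scipy.optimize import least_squares as LS
P,D,K,T=cam("wrist");cv2.imwrite("pics/w3.png",P);W=pts(D,K,T);z=W[...,2]
h=cv2.cvtColor(P,cv2.COLOR_BGR2HSV);H,S,V=[h[...,i].astype(int) for i in range(3)]
n=((H<6)|(H>174))&(S>150)&(V>70)&(z>.07)&(z<.12)
n=n&(np.hypot(W[...,0]-.5534,W[...,1]+.27)<.08)
q=W[n];A=np.c_[q[:,:2]-q[:,:2].mean(0),np.ones(len(q))];print("plane",np.linalg.lstsq(A,q[:,2],rcond=None)[0],len(q))
c=max(cv2.findContours(n.astype(np.uint8),cv2.RETR_EXTERNAL,cv2.CHAIN_APPROX_NONE)[0],key=cv2.contourArea)[:,0];w=ray(K,T,c,.095)
print(LS(lambda x:np.hypot(w[:,0]-x[0],w[:,1]-x[1])-x[2],[.553,-.27,.052],loss='soft_l1',f_scale=.001).x)
delta([.4855,.2453,.2])
```

```text
plane [1.83439746e-05 6.47926451e-04 9.44258421e-02] 18368
[ 0.55211718 -0.26971659  0.05108145]
t 9.875 tcp [ 0.4802 -0.2395  0.2409] yaw_y -113.49 zax [ 9.e-04 -3.e-04 -1.e+00] shift [-0.7536 -1.7871  0.1632] q [ 0.67  0.29 -0.37  1.8   0.12  1.07 -1.72]
```

View pics/w3.png

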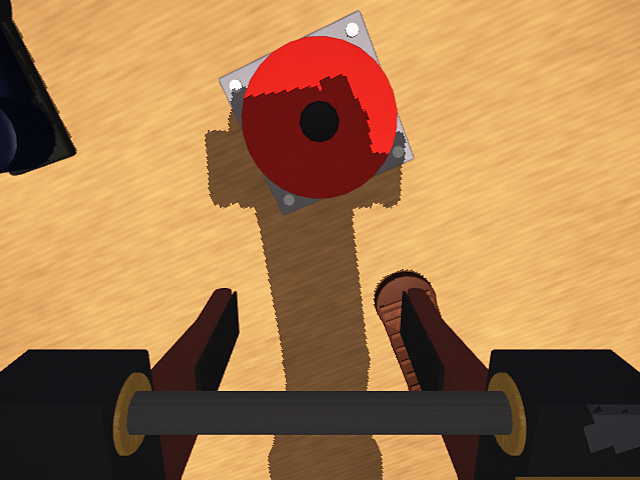

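The lid is seated, level (slope under 0.001) and centred at pixel (319,121). Next is the extractor, with a half turn for wrist range.

Request:
play_rows --series '[[[-0.38,-0.89,0],-1],[[-0.38,-0.89,0],-1],[[-0.38,-0.89,0],-1],[[-0.38,-0.89,0],-1],[[-0.38,-0.89,0],-1],[[-0.38,-0.89,0],-1],[[-0.38,-0.89,0],-1],[[-0.38,-0.89,0],-1],[[-0.38,-0.89,0],-1],[[-0.38,-0.89,0],-1]]'

```text
time_s: 11.12
tcp_pos: [0.4816, 0.0028, 0.2405]
orientation: [0.836, 0.548, 0.0, -0.0]
force: [0.2, 0.4, 0.3]
opening: 0.804
grasp_force: 0.0
```

Request:
play_rows --series '[[[0.897,-0.374,0],-1],[[0.897,-0.374,0],-1],[[0.897,-0.374,0],-1],[[0.897,-0.374,0],-1],[[0.897,-0.374,0],-1],[[0.897,-0.374,0],-1],[[0.897,-0.374,0],-1],[[0.897,-0.374,0],-1],[[0.897,-0.374,0],-1],[[0.897,-0.374,0],-1],[[0.897,-0.374,0],-1]]'

```text
time_s: 12.5
tcp_pos: [0.4847, 0.2458, 0.2405]
orientation: [0.205, 0.979, 0.0, -0.0]
force: [-0.4, 0.9, -0.8]
opening: 0.801
grasp_force: 0.0
```

Run:
```python
from h import *
P,D,K,T=cam("wrist");cv2.imwrite("pics/w4.png",P);np.savez("w4.npz",p=P,d=D,K=K,T=T);W=pts(D,K,T);z=W[...,2]
h=cv2.cvtColor(P,cv2.COLOR_BGR2HSV);H,S,V=[h[...,i].astype(int) for i in range(3)]
n=(H>20)&(H<36)&(S>130)&(V>90)&(z>.1)&(z<.13);n[:5]=0
k=max(cv2.findContours(n.astype(np.uint8),cv2.RETR_EXTERNAL,cv2.CHAIN_APPROX_NONE)[0],key=cv2.contourArea)[:,0]
print("tab",cv2.minAreaRect((ray(K,T,k,.121)[:,:2]*1000).astype(np.float32)),np.median(z[n]),W[n].mean(0),k.min(0),k.max(0))
delta([.4855,.2453,.106])
```

```text
tab ((485.78961181640625, 246.95005798339844), (14.315964698791504, 33.799156188964844), 66.7818374633789) 0.12133958219462537 [0.48547373 0.24729451 0.12133765] [309 223] [331 272]
t 12.55 tcp [0.4846 0.2458 0.2406] yaw_y 66.39 zax [-1.e-04  1.e-04 -1.e+00] shift [-4.100e-03 -4.000e-04  5.384e-01] q [ 0.27  0.52 -1.14  1.75  0.5   1.21  0.15]
```

View pics/w4.png

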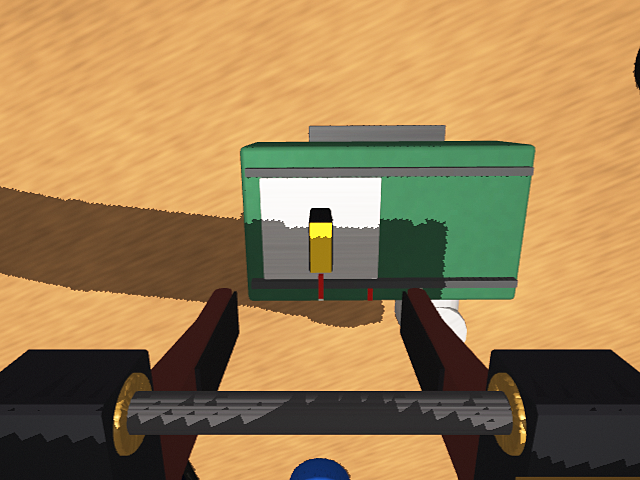

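The tab top is at (320,247), with the closed-position pointer at (321,288) and the red half mark at (370,295). The tab's axis lines up with the jaws, so I'll descend and grip.

Request:
play_rows --series '[[[-0.003,0.006,0.15],0],[[-0.003,0.006,0.3],0],[[-0.003,0.006,0.42],0],[[-0.003,0.006,0.49],0],[[-0.003,0.006,0.52],0],[[-0.003,0.006,0.535],0],[[-0.003,0.006,0.535],0],[[-0.003,0.006,0.535],0]]'

```text
time_s: 13.55
tcp_pos: [0.4862, 0.247, 0.1076]
orientation: [0.204, 0.979, 0.0, 0.0]
force: [0.3, 0.8, -0.8]
opening: 0.8
grasp_force: 0.0
```

Request:
play_rows --series '[[[0,0,0],0],[[0,0,0],0],[[0,0,0],0],[[0,0,0],0],[[0,0,0],0],[[0,0,0],0],[[0,0,0],0],[[0,0,0],0]]' --jaw 0 --squeeze 40

```text
time_s: 14.55
tcp_pos: [0.4856, 0.2464, 0.1068]
orientation: [0.204, 0.979, -0.0, -0.0]
force: [-1.6, -3.4, 2.5]
opening: 0.181
grasp_force: 40.0
```

Run:
```python
from h import *
delta([.4858,.2469,.1068]);s=manip.get_state();print(s["force"],s["torque"],s["opening"])
```

```text
t 14.55 tcp [0.4856 0.2464 0.1068] yaw_y 66.51 zax [-4.e-04 -8.e-04 -1.e+00] shift [0.0002 0.0022 0.0001] q [ 0.17  0.66 -1.01  1.88  0.68  0.98  0.02]
[-1.63965484 -3.38322893  2.5232989 ] [-0.51575091  0.17836736  0.13997888] 0.18113114027815866
```

Request:
play_rows --series '[[[0,0.02,0],0],[[0,0.04,0],0],[[0,0.06,0],0],[[0,0.08,0],0],[[0,0.1,0],0],[[0,0.12,0],0],[[0,0.14,0],0],[[0,0.15,0],0],[[0,0.16,0],0],[[0,0.16,0],0],[[0,0.16,0],0]]'

```text
time_s: 15.92
tcp_pos: [0.5014, 0.283, 0.1068]
orientation: [0.204, 0.979, -0.001, -0.0]
force: [-4.8, -6.3, 6.5]
opening: 0.18
grasp_force: 40.0
```

Run:
```python
from h import *
u=np.array([np.cos(np.radians(66.6)),np.sin(np.radians(66.6)),0])
for i in range(3):
    s=manip.get_state();print((np.array(s["tcp_pos"])-[.4857,.2466,.1068])@u,np.array(s["force"])@u,s["force"],s["opening"])
    P,D,K,T=cam("wrist")
cv2.imwrite("pics/w5.png",cv2.resize(P[180:360,200:440],None,fx=3,fy=3));np.savez("w5.npz",p=P,d=D,K=K,T=T)
W=pts(D,K,T);z=W[...,2];h=cv2.cvtColor(P,cv2.COLOR_BGR2HSV);H,S,V=[h[...,i].astype(int) for i in range(3)]
m=((H<6)|(H>174))&(S>150)&(V>60)&(z>.05)&(z<.09)
n,l,st,c=cv2.connectedComponentsWithStats(m.astype(np.uint8))
for i in range(1,n):
    if st[i,4]>8: print(c[i],st[i,4],W[l==i].mean(0),(W[l==i].mean(0)-[.4857,.2466,.1])@u)
```

```text
0.039664320820526955 -7.6762066245258795 [-4.83378593 -6.27235056  6.50497545] 0.17971624608549783
0.03965424575202515 -8.000757751227692 [-4.01055238 -6.98223158  6.40298485] 0.18030222665242338
0.039621875156411426 -6.487249533480837 [-3.04419917 -5.7512674   7.01173945] 0.17975593387936284
[287.98214286 290.85714286] 56 [0.48577476 0.27645005 0.08729888] 0.02742471412479467
[350.55932203 290.91525424] 59 [0.49607864 0.30035447 0.08757621] 0.0534552701713097
```

View pics/w5.png

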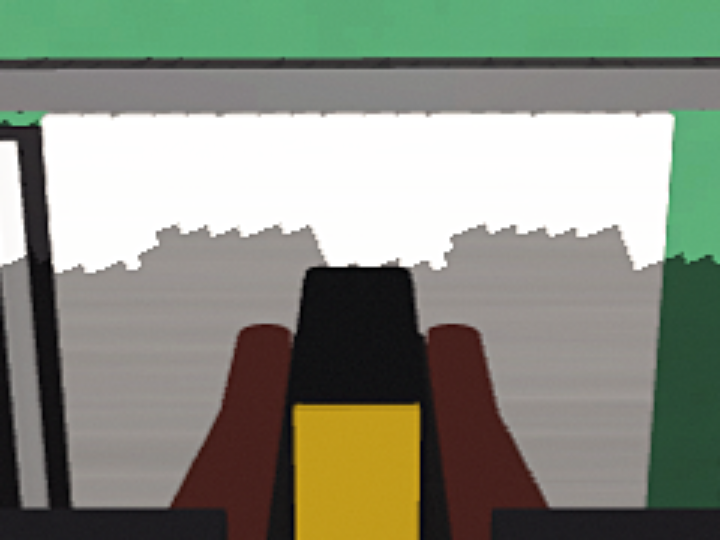

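Run:
```python
from h import *
u=np.array([np.cos(np.radians(66.6)),np.sin(np.radians(66.6)),0])
r={}
for f in("w4","w5"):
    a=np.load(f+".npz");P,D,K,T=a['p'],a['d'],a['K'],a['T'];h=cv2.cvtColor(P,cv2.COLOR_BGR2HSV);H,S,V=[h[...,i].astype(int) for i in range(3)]
    n=(H>20)&(H<36)&(S>130)&(V>90);n[:,:300]=0;n[:,350:]=0;rows=np.where(n.sum(1)>15)[0];rows=rows[(rows>220)&(rows<345)]
    e=[[np.where(n[y])[0].min()-.5,y] for y in rows],[[np.where(n[y])[0].max()+.5,y] for y in rows]
    E=[(ray(K,T,x,.121)@u).mean() for x in e];
    # plate's +y edge: green/non-green on rows
    g=(H>60)&(H<90)&(S>60); y0=range(190,270,4) if f=="w4" else range(220,330,6)
    pe=[]
    for y in y0:
        x=np.where(g[y,340:])[0]
        if len(x): pe.append([340+x[0]-.5,y])
    p=ray(K,T,pe,.076)@u
    r[f]=[*E,np.mean(E),np.median(p)];print(f,np.round(r[f],4),len(rows),p.std())
print(np.subtract(r["w5"],r["w4"]))
```

```text
w4 [0.4125 0.427  0.4198 0.4647] 50 0.00021922753058722548
w5 [0.453  0.4665 0.4598 0.5042] 30 0.00012340760920348542
[0.04052043 0.0395144  0.04001741 0.03950391]
```

```bash
python3 -c "
from rig import manip
print(manip.finish_job())"
```

```text
the job is handed in; nothing more can be done
None
```

The lid is on the pot, seated, level and released. The shutter is held by its tab at half travel (about 40 mm, pushing back with roughly 8 N), and the job was handed in at about 16 s; no verdict came back.

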